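# Clear the weight off the damp box and hold its lid open

### The arm

A 6-joint arm with a two-finger parallel gripper is mounted at the origin on the work surface. World frame = base frame: x ahead of the robot, y to its left, z up, the work surface at z = 0. Lengths are in m, angles in rad, forces in N, time in s.
With the tool pointing down it reaches from about 0.35 to 0.85 m from the base axis. Payload 8.1 kg.
Tool frame: the origin (TCP) lies at the very end of the fingers, on their centre line; the grasp point (between the pads) lies 19 mm behind it; z points along the fingers, y is the line along which they close (so a half turn about z gives the same grasp; the last joint's range is limited). The gripper opens to 85 mm and grips with 20 to 120 N. Pads are 22 mm wide; open, the fingers measure 114 mm over their backs; the gripper's body (76 mm by 85 mm) begins 54 mm behind the grasp point. The pads swing forward as they close: fully open they stand 13 mm farther back than shut.
Start: joints at [1.109, 0.13, 1.488, -0, 1.523, -0.085], TCP at [0.221, 0.558, 0.231] pointing down, gripper open.
Joint ranges: [-2.96, 2.96], [-0.89, 2.26], [0.02, 2.5], [-1.34, 4.48], [0, 2.73], [-2.66, 2.66]. Speed limits (rad/s): [2.39, 2.39, 2.79, 3.14, 3.14, 3.14].

### API

Orientations are given as a unit quaternion [x, y, z, w].
In Python, from plant import status, eyes, workorder, spotter gives the robot as it stands.
- The arm moves only by the shell command python3 -m creep 'ROWS' [FORCE]. ROWS is JSON, a list of rows, each a list of 3 entries, a list of its own where there are three numbers: the turn, a rotation vector about the world's x, y, z scaled (see below), then the shift along the world's x, y, z scaled (see below), then the closure, from 0 (fully open) to 1 (shut). In form: [[[ax, ay, az], [tx, ty, tz], claw], ...]. A call has 1 to 20 rows; each row shifts and turns the commanded pose from where the row before left it; what a row does not reach is not made up. The controller multiplies each number of a shift by 800 mm and each number of a turn by 360 degrees. A row lasts 1/8 s, in which the tool goes at most 62.5 mm and 10.7 degrees, less where a joint would pass 70% of its speed; a pose out of reach is approached as far as the arm can. A call with a number of a shift or a turn outside -1 to 1 is refused whole. A call with a gripper value outside its range is refused whole. The fingers move at their own pace and stop on an object; FORCE is the grip in N (left out, the last holds). Time passes only in rows, so rows that do not move let the fingers close. It gives the time, the measured TCP pose, the force, the opening and the grip force at its end, in the units of the state.
- status.read_state(): the state, without advancing time (a new reading comes with each control period).
- eyes.camera(name): name is "side" or "top"; returns the picture (420x560x3 uint8, red, green, blue); there is no depth.
- eyes.get_calibration(name): a dict with "fx", "fy", "cx", "cy" (pixels), "k1" (the pictures are not rectified: a ray, as slopes to the right and down, at radius r is drawn at 1 + k1 r^2 times it, then the intrinsics apply), "world_from_camera" (4x4, takes a point from camera to world coordinates). Camera axes: x right, y down, z forward; pixel columns grow to the right and rows downward; lengths in m; the calibration is good to about 2 mm. A picture is of the moment at which its call begins. get_calibration takes no time and is no camera call.
- workorder.sign_off(): hands the job in; it is judged then, once.
Trained networks look in the newest picture that a camera, given by its name, has taken for a name from the list of things; names that differ only in an ending like _2 or _b are one class to them, and where a whole thing is asked for, a point or a joint stands for the part that bears it (a point fixed in the world has none). Each returns a list of dicts, best first, with "score" (0 to 1); they miss things now and then, are a little off and sometimes report something else, mostly with a low value. They report only what shows in the picture. A call takes as long as a camera call. They do not tell look-alikes from the thing itself.
- spotter.silhouettes(thing, camera): "mask" (420x560 bool, what is visible of it) and "box" ([left, top, right, bottom] in pixels, round what is visible of it).
The state is a dict: "time": time; "qpos": joint angles; "joint_vel": joint speeds; "tau": joint torques, N m; "position": TCP position; "tool_rot": TCP orientation; "wrist_force": force on the tool from outside, world axes, zero at the start; "moment": the same for the moment, N m; "finger_gap": finger opening in m; "grip_force": force on a finger pad.
Only numpy, scipy, OpenCV 4.12 (cv2) and the standard library are available. Lean on these libraries where they do the work, as an engineer would, in place of code of your own. Each camera call takes 0.05 s, during which the arm holds its last target. There are 200 camera calls.

### The job

I need both hands to lift the little clay bust out of the damp box. Take the brick that weighs down its lid, set it down gently and flat, the way up it lay, on a free part of the white plaster slab, and only then raise the lid (the bar is its handle) to 50 degrees from closed and keep holding it there: it falls shut if you let go, so finish with the lid still held in the gripper, not propped on anything, and leave the other things where they are.

Things in the scene. Friction and masses are not known exactly. Their poses are not given: they have to be found in the camera images.
- damp_box: white box 200 mm deep (its x), 240 mm wide (its y), 110 mm high without lid, fixed. It and the slab stand one on each side, either way round. Origin at the centre of its underside, z up; its front (-x, with the lid's bar) is towards the robot. The lid's hinge axis runs along the box's y, 100 mm behind (+x of) the origin and 115 mm above it
- lid (a joint): angle of the lid in rad: 0 shut, growing as the front edge rises (0.873 is 50 degrees), at most 1.45. No spring, little friction: it falls shut from every angle
- lid_bar (a point): wooden lid 198 x 244 x 10 mm, 0.4 to 0.65 kg with its bar. Origin: centre of the bar, a round steel bar 14 mm thick, 130 mm long, parallel to the hinge, 255 mm from the hinge axis and level with it when shut, 56 mm clear of the lid's front edge on flat arms 59 mm either side: fingers fit before and behind it, it can turn between them. x from bar to hinge, y along the bar. Top face, shut: 120 mm up
- brick: pale fire-brick, 115 mm (its x) by 55 mm (its y) by 50 mm high, about 0.5 kg, loose, lying on the shut lid; origin at the centre of its underside, z up
- slab: white plaster slab 240 mm (its x) by 260 mm (its y), 18 mm thick, fixed flat on the table, empty but for the small jar on its far (+x) side, whose centre is at least 50 mm from the middle towards +x; origin at the centre of its underside, z up
- slip_jar: bystander, to be left alone: small glass jar with white cap, 48 mm across, 65 mm tall, standing on the far part of the slab; origin at the centre of its underside
- spray_bottle: bystander, to be left alone: amber spray bottle with a yellow trigger head, 76 mm across, about 200 mm tall, at the back; origin at the centre of its underside
- clay_lump: bystander, to be left alone: lump of pale clay, about 65 mm across and 45 mm high; origin at the centre of its underside
- mallet: bystander, to be left alone: wooden mallet, 240 mm long, lying at the left-hand side; origin under its middle
- water_bowl: bystander, to be left alone: white bowl, 120 mm across and 50 mm high, near the robot; origin at the centre of its underside
- brush: bystander, to be left alone: brush lying in front, near the robot; origin under its middle
- ruler: bystander, to be left alone: steel ruler, 300 x 30 x 4 mm, lying at the right-hand side; origin at the centre of its underside
There are look-alikes about, which are no part of the job. Of the things that look like the brick, the largest one is meant.

How it is judged:
By the outcome, as a careful person would: the job done as asked, in the order asked, and still so for the second after the job is handed in, while the arm keeps its last pose, push and grip.
It also fails if it takes over 54 s, if anything falls off the work surface, if the arm or the gripper's body presses on something with over 40 N, if the wrist force passes 120 N, or if a joint passes its speed limit or range.

## Working session

There is one attempt and no reset: what is moved stays moved. The work goes in short steps, Python scripts to look and compute and a shell command to move; the robot and the scene stay as the last step left them, time stands still between calls to the robot, and variables do not carry over. Pictures are saved under pics/ and viewed, at most 10 in all, crops included, and the job is handed in when it is done.

```bash
ls; mkdir -p pics
python3 - <<'E'
from plant import status, eyes, spotter
import cv2, numpy as np
np.set_printoptions(precision=4,suppress=True)
print(status.read_state())
for c in("side","top"):
    im=eyes.camera(c); cv2.imwrite(f"pics/{c}0.png",im[...,::-1])
    k=eyes.get_calibration(c); print(c,{a:(np.array(b).round(4).tolist()) for a,b in k.items()})
    for t in ("brick","slab","damp_box","lid_bar","slip_jar","spray_bottle","clay_lump"):
        for d in spotter.silhouettes(t,c):
            ys,xs=np.nonzero(d["mask"]); print(c,t,round(d["score"],2),np.round(d["box"]).tolist(),len(xs),xs.mean().round(1) if len(xs) else 0,ys.mean().round(1) if len(xs) else 0)
E
```

```text
pics
{'time': 0.0, 'qpos': array([ 1.1086,  0.1311,  1.4893,  0.    ,  1.523 , -0.0854]), 'joint_vel': array([-0.0006,  0.0001, -0.0006, -0.0012,  0.0008, -0.0002]), 'tau': array([  0.0031, -56.9397, -50.055 ,  -0.0001,   0.0146,  -0.    ]), 'position': array([0.2205, 0.5574, 0.2302]), 'tool_rot': array([ 0.1873,  0.9823, -0.0009, -0.0003]), 'wrist_force': array([-0.7514,  0.0467,  0.0093]), 'moment': array([ 0.0675,  0.0013, -0.0432]), 'grip_force': 0.0, 'finger_gap': 0.0854583669109681}
side {'fx': 495.6637, 'fy': 495.6637, 'cx': 275.808, 'cy': 213.6293, 'k1': -0.0857, 'world_from_camera': [[0.9003, -0.2665, 0.3441, 0.0852], [-0.4347, -0.5896, 0.6807, -0.9504], [0.0215, -0.7624, -0.6467, 0.9929], [0.0, 0.0, 0.0, 1.0]]}
side brick 0.87 [237.0, 143.0, 276.0, 171.0] 887 256.0 156.4
side brick 0.76 [298.0, 168.0, 312.0, 186.0] 156 307.0 176.3
side slab 0.78 [254.0, 229.0, 378.0, 319.0] 6055 314.0 271.4
side damp_box 0.82 [200.0, 148.0, 306.0, 233.0] 5172 257.3 190.1
side lid_bar 0.92 [201.0, 152.0, 304.0, 201.0] 2483 255.1 177.5
side slip_jar 0.77 [324.0, 232.0, 338.0, 262.0] 410 331.5
[... 298 characters left out ...]
, 0.0151, -0.011], [-0.0188, -0.162, -0.9866, 1.2914], [0.0, 0.0, 0.0, 1.0]]}
top brick 0.66 [156.0, 147.0, 186.0, 164.0] 349 168.9 153.4
top brick 0.6 [207.0, 138.0, 233.0, 155.0] 361 219.2 143.2
top brick 0.57 [200.0, 168.0, 227.0, 209.0] 941 211.7 187.2
top slab 0.75 [292.0, 152.0, 383.0, 235.0] 5928 337.8 193.7
top damp_box 0.89 [182.0, 155.0, 271.0, 253.0] 5737 226.8 199.4
top lid_bar 0.86 [182.0, 158.0, 266.0, 250.0] 5118 226.5 198.3
top lid_bar 0.57 [426.0, 204.0, 440.0, 305.0] 1005 431.3 251.7
top slip_jar 0.76 [325.0, 159.0, 343.0, 184.0] 227 335.0 171.2
top spray_bottle 0.69 [283.0, 104.0, 310.0, 148.0] 707 296.9 128.1
top clay_lump 0.75 [284.0, 240.0, 303.0, 261.0] 330 294.4 251.5
```

Run:
```python
import cv2
a=cv2.imread("pics/top0.png")[90:285,130:400]; b=cv2.imread("pics/side0.png")[120:330,180:400]
cv2.imwrite("pics/topc.png",cv2.resize(a,None,fx=2.9,fy=2.9,interpolation=cv2.INTER_CUBIC))
cv2.imwrite("pics/sidec.png",cv2.resize(b,None,fx=2.8,fy=2.8,interpolation=cv2.INTER_CUBIC))
```

```text
(no output)
```

View pics/topc.png

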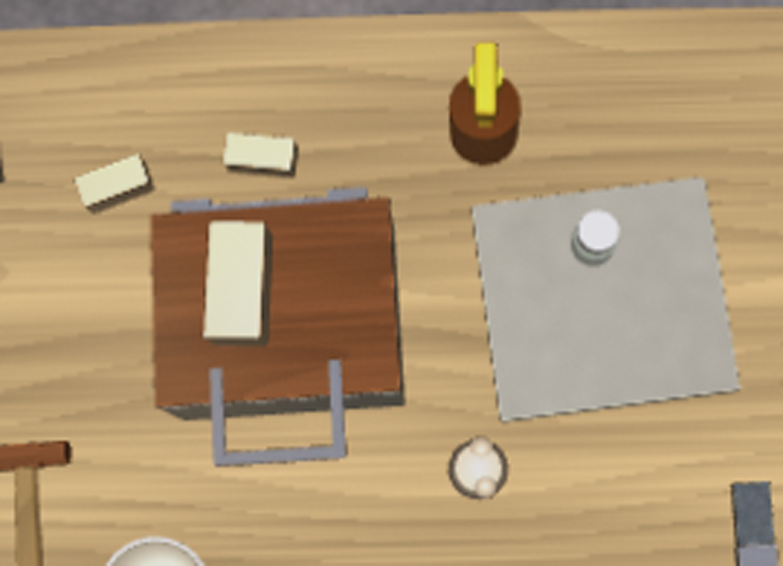

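View pics/sidec.png

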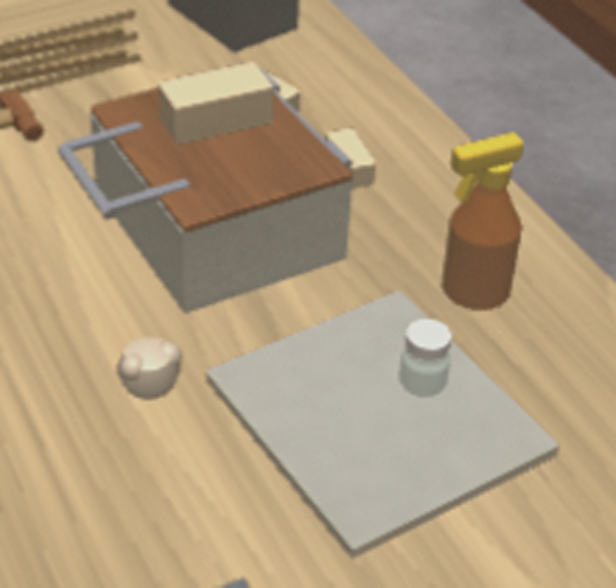

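The candidates for the brick in the top picture are (169,153) and (219,143), both small and on the table, and (212,187), on the lid. The one on the lid is clearly the largest and is the one described, and both enlarged crops confirm it. The bar runs between crop pixels (218,460) and (343,453). The slab is on the right with the jar at crop (597,235), so its near half is free.

```bash
cat > h.py <<'E'
import numpy as np, cv2
from plant import eyes
def ray(c,px):
    k=eyes.get_calibration(c); K=np.array([[k["fx"],0,k["cx"]],[0,k["fy"],k["cy"]],[0,0,1]])
    u=cv2.undistortPoints(np.array(px,float).reshape(-1,1,2),K,np.array([k["k1"],0,0,0]))[:,0]
    T=np.array(k["world_from_camera"]); return T[:3,3],np.c_[u,np.ones(len(u))]@T[:3,:3].T
def onz(c,px,z):
    o,d=ray(c,px); return o+d*((z-o[2])/d[:,2])[:,None]
E
python3 - <<'E'
from h import *
np.set_printoptions(precision=4,suppress=True)
t=lambda l:np.array(l)/2.9+[129.7,89.7]
s=lambda l:np.array(l)/2.8+[179.7,119.7]
for n,l,z in(("brick",[(212,221),(266,222),(260,339),(205,336)],.17),("bar",[(218,460),(343,453)],.115),("lid",[(151,214),(389,198),(403,390),(155,406)],.12),("slab",[(473,206),(706,179),(739,388),(502,419)],.018),("jar",[(598,230)],.065)):
    p=onz("top",t(l),z); print(n,p[:,:2].tolist() and p[:,:2].round(4).tolist(),p.mean(0)); 
    if len(p)==4: e=[np.r_[p[3]-p[0]],p[2]-p[1]]; print("  axis deg",[np.degrees(np.arctan2(-a[1],-a[0])).round(1) for a in e],[np.linalg.norm(p[(i+1)%4]-p[i]).round(3) for i in range(4)])
for n,l,z in(("brick",[(160,83),(263,66),(272,97),(172,120)],.17),("bar",[(65,150),(108,210)],.115),("lid",[(92,107),(187,225),(350,178)],.12),("slab",[(400,293),(556,448),(356,550),(209,374)],.018)):
    p=onz("side",s(l),z); print("side",n,p[:,:2].round(4).tolist(),p.mean(0))
E
```

```text
brick [[0.6588, 0.2328], [0.6562, 0.18], [0.5414, 0.1851], [0.5456, 0.238]] [0.6005 0.209  0.17  ]
  axis deg [np.float64(-2.6), np.float64(-2.5)] [np.float64(0.053), np.float64(0.115), np.float64(0.053), np.float64(0.113)]
bar [[0.4315, 0.2359], [0.4359, 0.1125]] [0.4337 0.1742 0.115 ]
lid [[0.6824, 0.3066], [0.692, 0.0638], [0.4961, 0.0524], [0.4857, 0.2983]] [0.589  0.1803 0.12  ]
  axis deg [np.float64(2.4), np.float64(3.3)] [np.float64(0.243), np.float64(0.196), np.float64(0.246), np.float64(0.197)]
slab [[0.7112, -0.0217], [0.736, -0.2788], [0.5035, -0.3008], [0.4764, -0.0468]] [ 0.6068 -0.162   0.018 ]
  axis deg [np.float64(6.1), np.float64(5.4)] [np.float64(0.258), np.float64(0.234), np.float64(0.255), np.float64(0.236)]
jar [[0.6681, -0.1519]] [ 0.6681 -0.1519  0.065 ]
side brick [[0.5464, 0.2354], [0.663, 0.2211], [0.6452, 0.1615], [0.531, 0.165]] [0.5964 0.1958 0.17  ]
side bar [[0.4335, 0.2342], [0.4387, 0.1168]] [0.4361 0.1755 0.115 ]
side lid [[0.4863, 0.293], [0.5002, 0.0554], [0.6873, 0.0577]] [0.5579 0.1354 0.12  ]
side slab [[0.7094, -0.026], [0.7341, -0.2807], [0.5042, -0.3063], [0.4756, -0.053]] [ 0.6058 -0.1665  0.018 ]
```

```bash
python3 -m creep '[[[0,0,0.0044],[0.02,-0.02,0.04],0],[[0,0,0.0044],[0.04,-0.037,0.01],0],[[0,0,0.0044],[0.04,-0.037,0],0],[[0,0,0.0044],[0.04,-0.037,0],0],[[0,0,0.0044],[0.04,-0.037,0],0],[[0,0,0.0044],[0.04,-0.037,0],0],[[0,0,0.0044],[0.04,-0.037,0],0],[[0,0,0.0044],[0.04,-0.037,0],0],[[0,0,0.0044],[0.04,-0.037,0],0],[[0,0,0.0044],[0.04,-0.037,0],0],[[0,0,0.0044],[0.04,-0.037,0],0],[[0,0,0.0044],[0.04,-0.037,0],0],[[0,0,0],[0.014,-0.011,0],0],[[0,0,0],[0,0,0],0]]' 60
python3 - <<'E'
from h import *
from plant import status, spotter
s=status.read_state(); print(s["qpos"],s["position"])
from scipy.spatial.transform import Rotation as R
M=R.from_quat(s["tool_rot"]).as_matrix(); print(M.round(3)); print(np.degrees(np.arctan2(M[1,1],M[0,1])))
im=eyes.camera("side")[100:270,180:400]; cv2.imwrite("pics/s1.png",cv2.resize(im[...,::-1],None,fx=3,fy=3,interpolation=cv2.INTER_CUBIC))
E
```

```text
time: 2.55
position: [0.6002, 0.2072, 0.271]
tool_rot: [0.023, 1.0, 0.0, -0.0]
wrist_force: [-0.6, 0.0, -0.4]
finger_gap: 0.085
grip_force: 0.0
[ 2.51518853e-01  2.12658920e-01  1.32479464e+00  2.67475821e-04
  1.60473288e+00 -1.27254104e+00] [0.60015306 0.20717959 0.27096814]
[[-0.999  0.047 -0.001]
 [ 0.047  0.999  0.   ]
 [ 0.001  0.    -1.   ]]
87.32271365210869
```

View pics/s1.png

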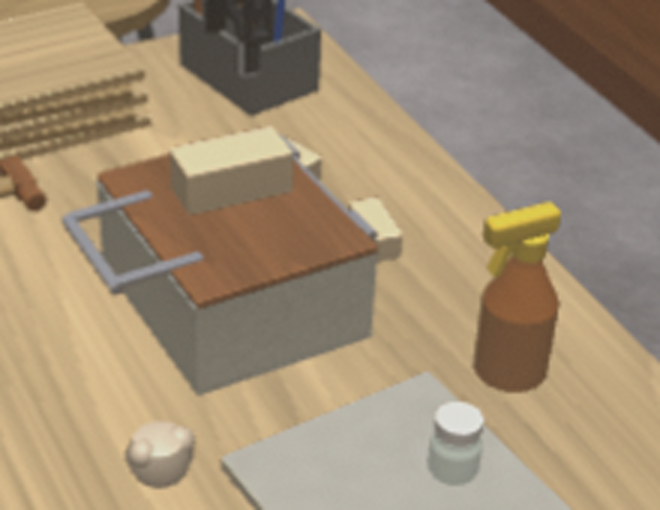

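The view shows the brick undisturbed on the lid, with its top-face corners at crop (172,150), (270,129), (293,158) and (187,178). The arm isn't drawn in the picture. I'll check the brick centre from this view.

Run:
```python
from h import *
p=onz("side",np.array([(172,150),(270,129),(293,158),(187,178)])/3+[179.7,99.7],.17); print(p.round(4),p.mean(0))
```

```text
[[0.5461 0.2333 0.17  ]
 [0.6533 0.229  0.17  ]
 [0.6513 0.1705 0.17  ]
 [0.5405 0.1808 0.17  ]] [0.59781858 0.20342383 0.17      ]
```

```bash
python3 -m creep '[[[0,0,0],[-0.001,-0.001,-0.05],0],[[0,0,0],[0,0,-0.05],0],[[0,0,0],[0,0,-0.04],0],[[0,0,0],[0,0,-0.02],0],[[0,0,0],[0,0,-0.014],0],[[0,0,0],[0,0,0],0],[[0,0,0],[0,0,0],1],[[0,0,0],[0,0,0],1],[[0,0,0],[0,0,0],1],[[0,0,0],[0,0,0],1],[[0,0,0],[0,0,0],1],[[0,0,0],[0,0,0],1]]' 60; python3 -m creep '[[[0,0,0],[0,0,0.01],1],[[0,0,0],[0,0,0.02],1],[[0,0,0],[0,0,0.02],1],[[0,0,0],[0,0,0],1]]'
```

```text
time: 4.1
position: [0.6004, 0.2074, 0.1342]
tool_rot: [0.022, 1.0, 0.001, 0.002]
wrist_force: [-0.5, 2.9, 5.5]
finger_gap: 0.0544
grip_force: 65.0
time: 4.6
position: [0.6006, 0.207, 0.175]
tool_rot: [0.023, 1.0, 0.001, 0.002]
wrist_force: [0.2, 0.3, -5.0]
finger_gap: 0.0545
grip_force: 64.0
```

The brick is held. I'll carry it to the free near-right part of the slab, clear of the jar.

```bash
python3 -m creep '[[[0,0,0],[0,0,0.03],1],[[0,0,0],[0,-0.02,0.01],1],[[0,0,0.002],[-0.004,-0.035,0],1],[[0,0,0.002],[-0.004,-0.045,0],1],[[0,0,0.002],[-0.004,-0.045,0],1],[[0,0,0.002],[-0.004,-0.045,0],1],[[0,0,0.002],[-0.005,-0.045,0],1],[[0,0,0.002],[-0.005,-0.045,0],1],[[0,0,0.002],[-0.005,-0.045,0],1],[[0,0,0.002],[-0.005,-0.045,0],1],[[0,0,0.002],[-0.005,-0.045,0],1],[[0,0,0.002],[-0.005,-0.045,0],1],[[0,0,0.002],[-0.005,-0.035,0],1],[[0,0,0],[-0.004,-0.025,0],1],[[0,0,0],[0,-0.0125,0],1],[[0,0,0],[0,0,0],1],[[0,0,0],[0,0,0],1]]'
python3 - <<'E'
from h import *
from plant import status,spotter
s=status.read_state(); print(s["qpos"],s["wrist_force"],s["moment"])
for c in("top","side"):
    im=eyes.camera(c)
    for d in spotter.silhouettes("brick",c): print(c,d["score"],d["box"])
    im=im[140:320,230:420]
    cv2.imwrite(f"pics/{c}2.png",cv2.resize(im[...,::-1],None,fx=3,fy=3,interpolation=cv2.INTER_CUBIC))
cv2.imwrite("pics/2.png",np.hstack([cv2.imread("pics/top2.png"),cv2.imread("pics/side2.png")])[:, :].copy()) if 0 else None
E
```

```text
time: 6.72
position: [0.5554, -0.2184, 0.204]
tool_rot: [-0.047, 0.999, 0.0, -0.0]
wrist_force: [-0.7, -0.8, -4.0]
finger_gap: 0.0549
grip_force: 64.6
[-4.60833873e-01  1.35379223e-01  1.53260938e+00  4.02945076e-04
  1.47384046e+00 -2.12558523e+00] [-0.70219703 -0.82402604 -3.99739055] [0.00634359 0.00140957 0.00099044]
top 0.81 [155.3, 145.0, 184.6, 163.3]
top 0.67 [359.5, 198.9, 384.8, 216.6]
top 0.65 [207.5, 138.9, 234.4, 155.7]
top 0.54 [163.5, 274.4, 202.7, 318.9]
top 0.31 [427.1, 205.3, 439.1, 302.5]
side 0.97 [289.4, 213.9, 341.6, 248.9]
```

View pics/side2.png

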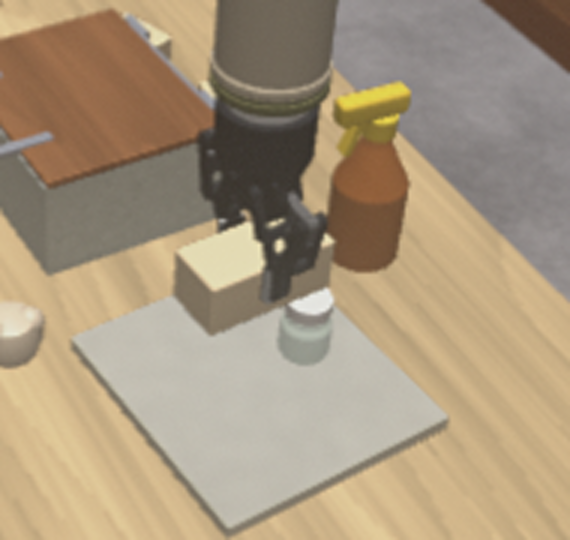

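The picture shows the brick held level, at about crop (250,275), but that looks further left than I expected. I'll project the TCP to check whether this frame is current.

Run:
```python
from h import *
from plant import status
def proj(c,P):
    k=eyes.get_calibration(c);W=np.linalg.inv(np.array(k["world_from_camera"]));q=W[:3,:3]@P+W[:3,3];x,y=q[:2]/q[2];f=1+k["k1"]*(x*x+y*y)
    return np.array([k["cx"]+k["fx"]*x*f,k["cy"]+k["fy"]*y*f])
p=status.read_state()["position"]; print(p,proj("side",p), (proj("side",p)-[229.7,139.7])*3)
print((proj("side",np.array([.6,.207,.29]))-[179.7,99.7])*3)
for q in ([.555,-.1,.2],[.6,.0,.2],[.57,-.05,.2]): print(q,(proj("side",np.array(q))-[229.7,139.7])*3)
im=eyes.camera("side");im=im[140:320,230:420]
cv2.imwrite("pics/side3.png",cv2.resize(im[...,::-1],None,fx=3,fy=3,interpolation=cv2.INTER_CUBIC))
```

```text
[ 0.5553493  -0.21852317  0.20412464] [313.13158007 232.48895552] [250.29474021 278.36686657]
[231.14894172  45.65567402]
[0.555, -0.1, 0.2] [181.31063156 195.57590169]
[0.6, 0.0, 0.2] [175.31917795 118.33976165]
[0.57, -0.05, 0.2] [170.53450375 157.86612372]
```

View pics/side3.png

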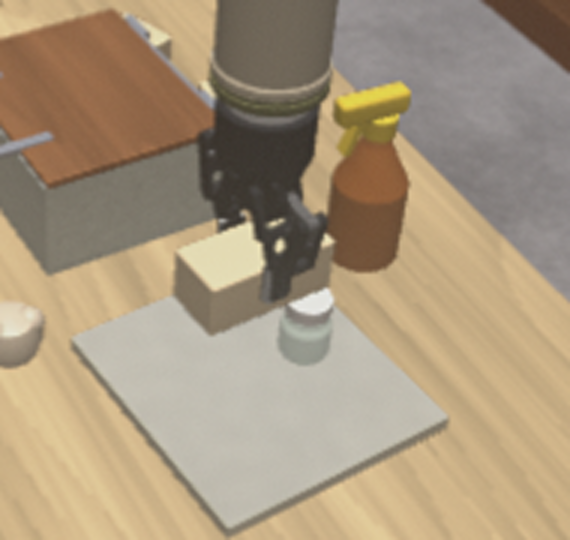

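The projected TCP falls on the brick at crop (250,278), so the frame is current. The brick hangs level, and the jar and slab are clear below. Lowering.

```bash
python3 -m creep '[[[0,0,0],[0.01,0,-0.03],1],[[0,0,0],[0,0,-0.05],1],[[0,0,0],[0,0,-0.05],1],[[0,0,0],[0,0,-0.04],1],[[0,0,0],[0,0,-0.02],1],[[0,0,0],[0,0,-0.01],1],[[0,0,0],[0,0,-0.005],1],[[0,0,0],[0,0,0],1],[[0,0,0],[0,0,0],1]]'; python3 -m creep '[[[0,0,0],[0,0,-0.003],1],[[0,0,0],[0,0,-0.003],1],[[0,0,0],[0,0,0],1]]'
```

```text
time: 8.1
position: [0.5639, -0.2197, 0.0413]
tool_rot: [-0.047, 0.999, -0.0, 0.001]
wrist_force: [0.4, -0.7, -3.9]
finger_gap: 0.0544
grip_force: 64.5
time: 8.48
position: [0.5628, -0.2191, 0.0349]
tool_rot: [-0.047, 0.999, 0.0, -0.0]
wrist_force: [-0.6, -0.4, -3.8]
finger_gap: 0.0542
grip_force: 64.5
```

```bash
python3 -m creep '[[[0,0,0],[0,0,-0.002],1],[[0,0,0],[0,0,0],1]]';python3 -m creep '[[[0,0,0],[0,0,-0.0015],1],[[0,0,0],[0,0,0],1]]';python3 -m creep '[[[0,0,0],[0,0,-0.001],1],[[0,0,0],[0,0,0],1]]'
```

```text
time: 8.72
position: [0.563, -0.2192, 0.0335]
tool_rot: [-0.047, 0.999, 0.0, -0.0]
wrist_force: [0.9, -0.1, -5.1]
finger_gap: 0.0544
grip_force: 64.5
time: 8.98
position: [0.5632, -0.2193, 0.0325]
tool_rot: [-0.047, 0.999, -0.0, 0.0]
wrist_force: [-1.0, 0.8, -4.1]
finger_gap: 0.0543
grip_force: 64.5
time: 9.22
position: [0.5633, -0.2194, 0.0323]
tool_rot: [-0.047, 0.999, -0.0, 0.0]
wrist_force: [-4.2, 0.4, 2.6]
finger_gap: 0.0539
grip_force: 65.3
```

```bash
python3 -m creep '[[[0,0,0],[0,0,-0.0007],1],[[0,0,0],[0,0,0],0.2],[[0,0,0],[0,0,0],0],[[0,0,0],[0,0,0],0],[[0,0,0],[0,0,0],0],[[0,0,0],[0,0,0],0],[[0,0,0],[0,0,0.01],0],[[0,0,0],[0,0,0.03],0],[[0,0,0],[0,0,0.05],0],[[0,0,0],[0,0,0.05],0],[[0,0,0],[0,0,0.05],0],[[0,0,0],[0,0,0.05],0],[[0,0,0],[0,0,0.03],0],[[0,0,0],[0,0,0],0]]'
```

```text
time: 10.98
position: [0.5645, -0.2199, 0.2506]
tool_rot: [-0.047, 0.999, -0.001, 0.002]
wrist_force: [-0.5, 0.2, -0.1]
finger_gap: 0.0849
grip_force: 0.0
```

```bash
python3 -m creep '[[[0,0,-0.01],[-0.006,0.02,0],0.4],[[0,0,-0.019],[-0.012,0.035,0],0.4],[[0,0,-0.019],[-0.012,0.035,0],0.4],[[0,0,-0.019],[-0.012,0.035,0],0.4],[[0,0,-0.019],[-0.012,0.035,0],0.4],[[0,0,-0.019],[-0.012,0.035,0],0.4],[[0,0,-0.019],[-0.012,0.035,0],0.4],[[0,0,-0.019],[-0.012,0.035,0],0.4],[[0,0,-0.019],[-0.012,0.035,0],0.4],[[0,0,-0.019],[-0.012,0.035,0],0.4],[[0,0,-0.019],[-0.012,0.035,0],0.4],[[0,0,-0.019],[-0.012,0.035,0],0.4],[[0,0,-0.019],[-0.012,0.035,0],0.4],[[0,0,-0.019],[-0.012,0.035,0],0.4],[[0,0,0],[0,0.019,0],0.4],[[0,0,0],[0,0,0],0.4],[[0,0,0],[0,0,0],0.4]]'
python3 - <<'E'
from h import *
from plant import status,spotter
from scipy.spatial.transform import Rotation as R
s=status.read_state();print(s["qpos"].round(2),s["position"]);M=R.from_quat(s["tool_rot"]).as_matrix(); print(np.degrees(np.arctan2(M[1,1],M[0,1])))
for _ in range(2): im=eyes.camera("side")
cv2.imwrite("pics/s4.png",cv2.resize(im[120:330,180:400][...,::-1],None,fx=2.8,fy=2.8,interpolation=cv2.INTER_CUBIC))
E
```

```text
time: 13.1
position: [0.4337, 0.1752, 0.2467]
tool_rot: [0.689, 0.725, -0.0, 0.0]
wrist_force: [-0.6, -0.2, 0.6]
finger_gap: 0.0509
grip_force: 0.0
[ 0.27 -0.24  1.82 -0.    1.57  0.22] [0.43373581 0.17520405 0.24671806]
2.8882829331584197
```

View pics/s4.png

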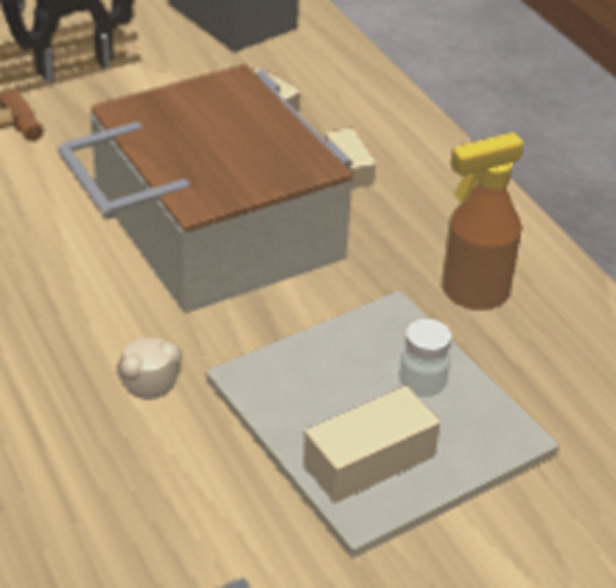

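The brick lies flat on the slab at crop (370,440), clear of the jar, and the gripper is above the bar. Lowering over the bar and gripping it.

```bash
python3 -m creep '[[[0,0,0],[0.0015,0,-0.03],0.4],[[0,0,0],[0,0,-0.05],0.4],[[0,0,0],[0,0,-0.05],0.4],[[0,0,0],[0,0,-0.035],0.4],[[0,0,0],[0,0,-0.02],0.4],[[0,0,0],[0,0,-0.003],0.4],[[0,0,0],[0,0,0],0.4],[[0,0,0],[0,0,0],1],[[0,0,0],[0,0,0],1],[[0,0,0],[0,0,0],1],[[0,0,0],[0,0,0],1],[[0,0,0],[0,0,0],1],[[0,0,0],[0,0,0],1]]' 60
```

```text
time: 14.82
position: [0.4358, 0.1762, 0.0978]
tool_rot: [0.689, 0.724, 0.001, 0.001]
wrist_force: [2.7, 0.8, 5.5]
finger_gap: 0.0119
grip_force: 58.6
```

```bash
python3 -m creep '[[[0,0,0],[0.0004,0,0.014],1],[[0,0,0],[0.0008,0,0.0138],1],[[0,0,0],[0.0015,0.0001,0.0138],1],[[0,0,0],[0.0021,0.0001,0.0138],1],[[0,0,0],[0,0,0],1],[[0,0,0],[0,0,0],1]]' 60; python3 -m creep '[[[0,0,0],[0.006,0.0003,0.0272],1],[[0,0,0],[0.0084,0.0004,0.0265],1],[[0,0,0],[0,0,0],1],[[0,0,0],[0,0,0],1]]'
python3 - <<'E'
from h import *
for _ in range(2): im=eyes.camera("side")
cv2.imwrite("pics/s5.png",cv2.resize(im[50:250,120:340][...,::-1],None,fx=3,fy=3,interpolation=cv2.INTER_CUBIC))
E
```

```text
time: 15.58
position: [0.4393, 0.1763, 0.1407]
tool_rot: [0.69, 0.724, 0.001, 0.0]
wrist_force: [8.9, 1.2, -4.9]
finger_gap: 0.0119
grip_force: 59.1
time: 16.08
position: [0.45, 0.1766, 0.1825]
tool_rot: [0.69, 0.724, -0.0, -0.0]
wrist_force: [9.2, 1.9, -7.6]
finger_gap: 0.0121
grip_force: 59.4
```

View pics/s5.png

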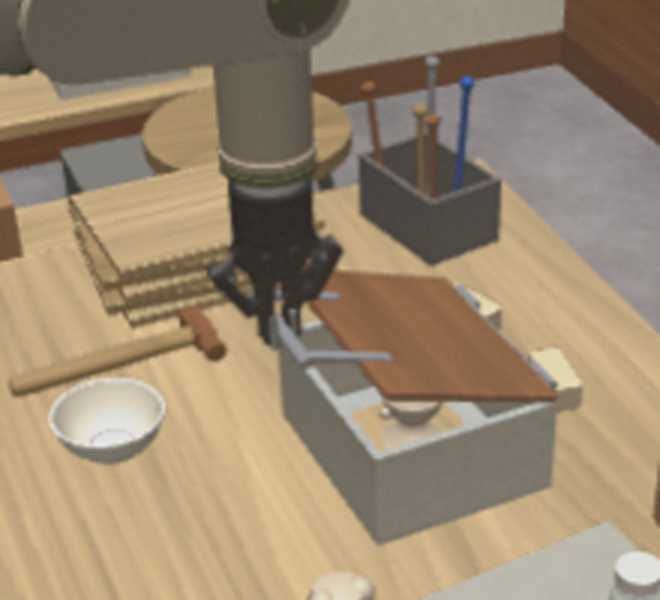

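The lid is rising with the bar between the fingers at crop (290,330), and the bust is visible inside. Continuing along the arc.

```bash
python3 -m creep '[[[0,0,0],[0.0106,0.0005,0.0257],1],[[0,0,0],[0.0128,0.0006,0.0247],1],[[0,0,0],[0.015,0.0007,0.0234],1],[[0,0,0],[0,0,0],1]]'; python3 -m creep '[[[0,0,0],[0.017,0.0008,0.0221],1],[[0,0,0],[0.0188,0.0008,0.0205],1],[[0,0,0],[0,0,0],1],[[0,0,0],[0,0,0],1]]'
```

```text
time: 16.68
position: [0.4794, 0.178, 0.2427]
tool_rot: [0.689, 0.724, -0.002, -0.001]
wrist_force: [-9.3, -2.0, 3.4]
finger_gap: 0.012
grip_force: 59.2
time: 17.18
position: [0.5063, 0.1793, 0.2771]
tool_rot: [0.689, 0.725, -0.003, -0.002]
wrist_force: [-19.0, -2.7, 16.0]
finger_gap: 0.012
grip_force: 60.5
```

Forces show a slight radial push into the hinge. I'll fit the arc from the measured points to work out the angle and the remaining steps.

Run:
```python
import numpy as np
from scipy.optimize import least_squares
P=np.array([(.4358,.0978),(.4393,.1407),(.45,.1825),(.4794,.2427),(.5063,.2771)])
f=lambda h:np.hypot(P[:,0]-h[0],P[:,1]-h[1])-.255
r=least_squares(f,[.69,.096]);h=r.x;print(h,r.fun)
print(np.degrees(np.arctan2(P[:,1]-h[1],h[0]-P[:,0])))
a=np.radians(50.5);print(h+.255*np.array([-np.cos(a),np.sin(a)]))
from plant import status
print(status.read_state())
```

```text
[0.69112659 0.10089548] [ 3.45358012e-04 -4.69970689e-05 -4.38941236e-04 -1.73248349e-04
  3.60340892e-04]
[-0.69459714  8.98204489 18.69737191 33.81231672 43.6319338 ]
[0.52892665 0.29765975]
{'time': 17.175, 'qpos': array([ 2.44318227e-01, -4.85381936e-02,  1.58922171e+00,  7.46940573e-04,
        1.60780110e+00,  1.94449264e-01]), 'joint_vel': array([ 0.00184141, -0.00240635,  0.00949842, -0.00017589, -0.00251989,
        0.00166136]), 'tau': array([-1.75130222e+00, -4.05762041e+01, -5.03527665e+01, -4.91287652e-01,
       -6.89591110e+00, -3.34449147e-02]), 'position': array([0.50625457, 0.17925614, 0.2770639 ]), 'tool_rot': array([ 0.68924425,  0.72452078, -0.00270839, -0.00216303]), 'wrist_force': array([-18.97329523,  -2.65013272,  15.99226264]), 'moment': array([-0.56789588,  3.14041378, -0.03429133]), 'grip_force': 60.54897129535675, 'finger_gap': 0.011960680418931132}
```

```bash
python3 -m creep '[[[0,0,0],[0.008,0.0004,0.0095],1],[[0,0,0],[0.0085,0.0004,0.0085],1],[[0,0,0],[0.0085,0.0004,0.008],1],[[0,0,0],[0,0,0],1],[[0,0,0],[0,0,0],1]]'
python3 - <<'E'
from h import *
for _ in range(2): im=eyes.camera("side")
cv2.imwrite("pics/s6.png",cv2.resize(im[50:250,120:340][...,::-1],None,fx=3,fy=3,interpolation=cv2.INTER_CUBIC))
E
```

```text
time: 17.8
position: [0.5274, 0.1802, 0.2977]
tool_rot: [0.689, 0.724, -0.002, -0.001]
wrist_force: [-11.2, -3.3, 10.8]
finger_gap: 0.0118
grip_force: 59.5
```

View pics/s6.png

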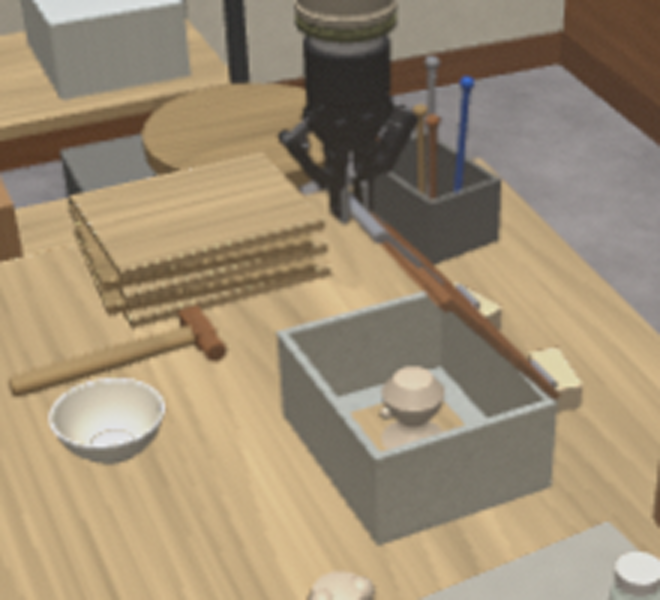

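The lid is held up at about 50° with the bar in the fingers, at crop (345,195)–(380,238), and the bust is clear. I'll check the angle from the image.

Run:
```python
from h import *
def yp(px,y0):  # vertical plane: y = y0 + .045*(x-.436)
    o,d=ray("side",[np.array(px)/3+[119.7,49.7]]);d=d[0]
    t=(y0+.045*(o[0]-.436)-o[1])/(d[1]-.045*d[0]); return o+t*d
for n,px,y0 in(("bar near",(379,238),.1125),("bar near shut-ref",(304,360),.1125),("lid corner",(445,303),.053),("lid corner shut?",(388,397),.053)):
    p=yp(px,y0);hx=.690-.045*(y0-.1742)
    print(n,p.round(4),np.degrees(np.arctan2(p[2]-.115,hx-p[0])).round(1),np.hypot(p[2]-.115,hx-p[0]).round(4))
```

```text
bar near [0.5284 0.1167 0.3093] 49.8 0.2545
bar near shut-ref [0.4502 0.1131 0.2014] 19.6 0.2575
lid corner [0.5668 0.0589 0.2647] 49.3 0.1974
lid corner shut? [0.5092 0.0563 0.1797] 19.2 0.1971
```

```bash
python3 -m creep '[[[0,0,0],[0.0012,0.0001,0.0022],1],[[0,0,0],[0,0,0],1],[[0,0,0],[0,0,0],1],[[0,0,0],[0,0,0],1]]' && python3 -c "
from plant import workorder; print(workorder.sign_off())"
```

```text
time: 18.4
position: [0.5285, 0.1802, 0.2987]
tool_rot: [0.689, 0.724, -0.002, -0.001]
wrist_force: [-7.4, -1.7, 6.4]
finger_gap: 0.0121
grip_force: 59.0
the job is handed in; nothing more can be done
None
```

The brick was set flat, same way up, on the free near part of the slab, then the lid was raised to about 50° (estimated from the arm's path and the camera, good to about a degree) and is still held in the gripper; the job is handed in.

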